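Show the hidden dot to the camera with an inspection mirror

TASK

Pick the inspection mirror out of the cluttered green tray, leaving the other things in it, and hold the centre of its glass midway between the yellow tips of the stand's two sighting posts. Angle it so that the camera on the crossbar sees the red dot reflected, that is, the glass squarely faces the point halfway between lens and dot. Finish while still holding the mirror steady there in the gripper, with it touching nothing else, without shifting the crossbar or knocking the small bottle or the timer beside the stand about.

Things in the scene. Friction and masses are not known exactly. Their poses are not given: they have to be found in the camera images.
- mirror: Inspection mirror, 0.12 kg, lying in the tray. Origin: centre of the handle's underside; +x along the handle to the mirror head, +z up as it lies. Handle: black bar 110 mm long (x -55 to 55), 16 wide (y), 24 tall (z 0 to 24), gripped across its width from above; balances about 10 mm ahead of the origin. Head: frame 54 x 60 x 6 mm on a thin rod, glass facing up and away from the handle.
- glass (a point): Centre of the mirror's rectangular glass (48 x 54 mm), fixed to the mirror, at (95, 0, 24) mm of the mirror's frame. z is the direction the glass faces: in the mirror's frame it leans 40 degrees from its +z towards its +x. y equals the mirror's y; x runs down the slope of the glass.
- tray: Fixed green open tray, outside 260 (x) x 200 (y) x 30 mm tall, walls and floor 5 mm thick. Origin: centre of its underside on the worktop. The mirror lies along its middle, head towards its +x end, with free room of at least 25 mm on each side of the handle.
- stand: Fixed stand, grey base plate 8 mm thick (x -50 to 140, y -135 to 135 mm). Origin on the worktop under the white ring; its front, where the hand comes from, is -x. Two slender sighting posts with yellow 12 mm ball tips at x 0, y -80 and 80 mm, tips centred 100 mm high. Two columns (12 mm thick, 326 tall) at x 120, y -60 and 60 mm carry the crossbar.
- view_point (a point): The viewing place, where the centre of the glass belongs: midway between the yellow tips, at (0, 0, 100) mm of the stand's frame.
- crossbar (a joint): Height setting of the crossbar, in m (0 to 0.07), clamped stiffly on the columns; differs from start to start. Lens, dot and halfway point are at height 0.21 + this value, 80 mm behind the view point (stand's +x).
- lens (a point): Centre of the lens of the black camera on the left part of the crossbar (stand y +100, x 80 mm), looking down at the viewing place. The camera body reaches about 60 mm behind the lens.
- red_dot (a point): Centre of the red dot, 24 mm across, on the lower face of a white block on the right part of the crossbar (stand y -100, x 80 mm). A black baffle plate in the middle of the crossbar hides it from the camera; it reaches 36 mm below and 12 mm in front of the halfway point.
- halfway (a point): The point halfway between lens and dot, in the middle of the crossbar's baffle (stand y 0, x 80 mm). The camera sees the dot in the glass when the glass is at the view point and faces this point.
- marker_blue: Blue marker pen, 119 mm long, loose in the tray beside the mirror; stays in the tray. Origin under its middle.
- forceps: Steel forceps, 122 mm long, loose in the tray beside the mirror; stay in the tray. Origin under their middle.
- stopper: Brown rubber stopper, 29 mm across, 28 mm tall, loose in the tray near the mirror head; stays in the tray. Origin under its middle.
- vial: Small sample vial with a white and red cap, 30 mm across, 56 mm tall, standing loose in the tray near the mirror head; stays in the tray. Origin under its middle.
- bottle_indicator: Bystander: small brown bottle with a black cap, 41 mm across, 90 mm tall, to the left of the stand. Origin under its middle.
- timer: Bystander: white bench timer, 60 x 68 x 18 mm, at the left front of the worktop. Origin under its middle.

How it is judged:
By the outcome, as a careful person would: the job done as asked, in the order asked, and still so for the second after the job is handed in, while the arm keeps its last pose, push and grip.
It also fails if it takes over 35 s, if anything falls off the work surface, if the arm or the gripper's body presses on something with over 40 N, if the wrist force passes 120 N, or if a joint passes its speed limit or range.

ROBOT

A 6-joint arm with a two-finger parallel gripper is mounted at the origin on a cart in front of the work surface, level with it; the furniture and walls round the work are solid. World frame = base frame: x ahead of the robot, y to its left, z up, the work surface at z = 0. Lengths are in m, angles in rad, forces in N, time in s.
With the tool pointing down it reaches from about 0.325 to 0.775 m from the base axis. Payload 5.5 kg.
Tool frame: the origin (TCP) lies between the finger pads; the fingertips stand 8 mm ahead of it and the grasp point (between the pads) lies 11 mm behind it (tcp_to_tips is the distance from the TCP to the fingertips, in m); z points along the fingers, y is the direction in which the jaws open and shut (so a half turn about z gives the same grasp; the last joint's range is limited). The gripper opens to 88 mm and grips with 3 to 60 N. Pads are 20 mm wide; open, the fingers measure 115 mm over their backs; the gripper's body (75 mm by 178 mm) begins 61 mm behind the grasp point.
Start: joints at [1.049, 0.091, 1.231, -0, 1.82, -0.057], TCP at [0.269, 0.536, 0.231] pointing down, gripper open.
Joint ranges: [-2.87, 2.87], [-0.86, 2.18], [0.17, 2.46], [-1.51, 4.65], [0.06, 2.69], [-2.65, 2.65]. Speed limits (rad/s): [2.57, 2.57, 3.01, 3.14, 3.14, 3.14].

INTERFACE

Orientations are given as a unit quaternion [w, x, y, z].
In Python, from bench import * gives the robot as it stands. Calls block until the motion is done:
- move_to(position, orientation): joint-space move of the TCP to a pose.
- move_l(position, speed=0.15, orientation=None): straight line of the TCP; orientation=None keeps the orientation; speed is the mean speed in m/s.
- movej(angles): joint-space move.
- gripper_open() and close(): open the fingers fully, or close them until they stop; the grip force is fixed at half the most.
- hold(seconds).
- inverse_kinematics(position, orientation): joint angles nearest the present ones, or None.
- state(): the state.
- get_image(name): name is "side" or "top"; returns a dict with "frame" (420x560x3 uint8, blue, green, red), "depth" (420x560 float32, m along the optical axis (not along the pixel's ray), 0 where there is no reading), "camera_matrix" (3x3 intrinsics, pixels), "k1" (the pictures are not rectified: a ray, as slopes to the right and down, at radius r is drawn at 1 + k1 r^2 times it, then the intrinsics apply), "view" (4x4, takes a point from world to camera coordinates). Camera axes: x right, y up, looking along -z (the intrinsics and any distortion apply to the point x, -y, -z); pixel columns grow to the right and rows downward; lengths in m; the calibration is good to about 2 mm. A picture is of the moment at which its call begins.
A pose or a line that the arm cannot do raises IKError and nothing moves.
- job_done(): hands the job in, once; it reports no verdict.
The state is a dict: "time": time; "joint_pos": joint angles; "dq": joint speeds; "joint_torque": joint torques, N m; "ee_pos": TCP position; "ee_rot": TCP orientation; "ft_force": force on the tool from outside, world axes, zero at the start; "moment": the same for the moment, N m; "finger_gap": finger opening in m.
Only numpy, scipy, OpenCV 4.12 (cv2) and the standard library are available. Lean on these libraries where they do the work, as an engineer would, in place of code of your own. Each camera call takes 0.05 s, during which the arm holds its last target.

## Working session

There is one attempt and no reset: what is moved stays moved. The work goes in short steps, each a Python script; the robot and the scene stay as the last script left them, time stands still between calls to the robot, and variables do not carry over. Pictures are saved under pics/ and viewed, and the job is handed in when it is done.

```bash
mkdir -p pics; ls
python3 - <<'E'
from bench import *
import cv2,numpy as np
for n in("top","side"):
    im=get_image(n); cv2.imwrite(f"pics/{n}0.png",im["frame"]); np.savez(f"{n}0.npz",**im)
    print(n,im["camera_matrix"].tolist(),im["k1"],np.round(im["view"],4).tolist(),im["depth"].min(),im["depth"].max())
print(state())
E
```

```text
pics
top [[386.4226370225298, 0.0, 276.2342949001353], [0.0, 386.4226370225298, 211.39649200662632], [0.0, 0.0, 1.0]] -0.08956952808669558 [[-0.0094, -1.0, -0.0016, -0.0109], [0.9879, -0.0095, 0.155, -0.5571], [-0.155, -0.0001, 0.9879, -1.4303], [0.0, 0.0, 0.0, 1.0]] 0.0 2.4420378
side [[419.6957875196791, 0.0, 274.7249296251225], [0.0, 419.6957875196791, 208.5945586787178], [0.0, 0.0, 1.0]] -0.05651310971164254 [[0.8715, -0.4904, -0.0019, -0.4756], [0.2294, 0.4043, 0.8854, -0.2484], [-0.4334, -0.772, 0.4649, -1.1405], [0.0, 0.0, 0.0, 1.0]] 0.0 2.4574323
{'time': 0.1, 'joint_pos': array([ 1.04930486e+00,  9.17806201e-02,  1.23174276e+00,  2.80202042e-05,
        1.81981680e+00, -5.66729354e-02]), 'dq': array([ 0.00178362, -0.00137348, -0.00235979,  0.00124844, -0.00213563,
       -0.00046563]), 'joint_torque': array([ 3.27773865e-03, -4.47856665e+01, -4.07572818e+01,  7.00422633e-02,
        2.83584074e-02, -1.01977810e-04]), 'ee_pos': array([0.26880924, 0.53613329, 0.22963454]), 'ee_rot': array([-2.62103171e-04,  2.30319244e-01,  9.73114732e-01, -8.33634846e-04]), 'ft_force': array([0.48080206, 0.52401683, 0.35500029]), 'moment': array([-0.02153346, -0.00594601, -0.00407131]), 'finger_gap': 0.08813338282017966}
```

View pics/top0.png

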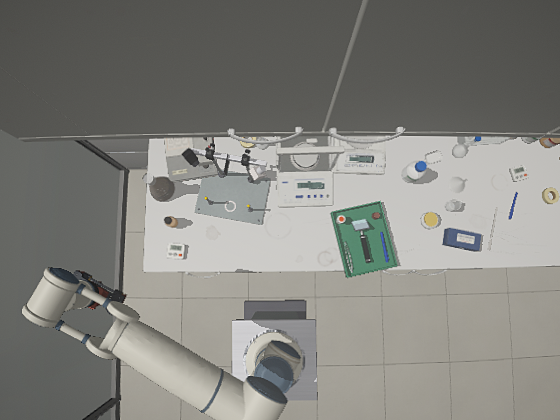

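View pics/side0.png

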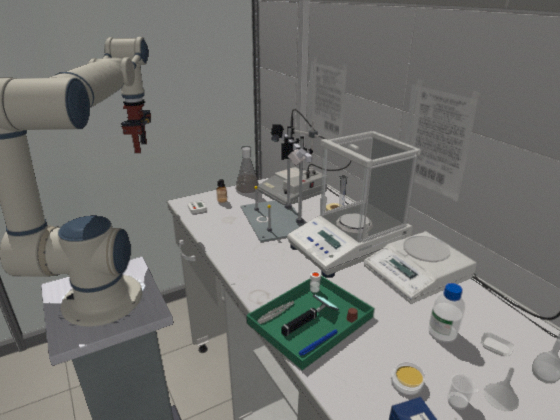

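The top view shows the tray near (365,240), the stand plate near (232,200) with yellow tips near (207,198) and (249,206), the bottle near (170,222) and the timer near (177,250). I'll enlarge both.

```bash
cat > h.py <<'E'
import numpy as np,cv2
def load(f): return dict(np.load(f))
def project(im,P):
    P=np.atleast_2d(P); V=im["view"]; c=P@V[:3,:3].T+V[:3,3]
    s=np.c_[c[:,0]/-c[:,2],-c[:,1]/-c[:,2]]; r2=(s**2).sum(1,keepdims=True)
    s=s*(1+float(im["k1"])*r2); K=im["camera_matrix"]
    return np.c_[s[:,0]*K[0,0]+K[0,2],s[:,1]*K[1,1]+K[1,2]]
def ray(im,uv):
    K=im["camera_matrix"]; d=np.array([float(im["k1"]),0,0,0,0])
    p=cv2.undistortPoints(np.array(uv,float).reshape(-1,1,2),K,d).reshape(-1,2)
    V=im["view"];R=V[:3,:3]
    D=np.c_[p[:,0],-p[:,1],-np.ones(len(p))]@R
    return -R.T@V[:3,3],D
def onplane(im,uv,z):
    o,D=ray(im,uv); return o+D*((z-o[2])/D[:,2])[:,None]
def tri(imA,a,imB,b):
    o1,d1=ray(imA,a);o2,d2=ray(imB,b);A=np.zeros((3,3));y=np.zeros(3);
    for o,d in((o1,d1[0]),(o2,d2[0])):
        d=d/np.linalg.norm(d);M=np.eye(3)-np.outer(d,d);A+=M;y+=M@o
    X=np.linalg.solve(A,y)
    e=[np.linalg.norm(np.cross(X-o,d/np.linalg.norm(d))) for o,d in((o1,d1[0]),(o2,d2[0]))]
    return X,e
def cloud(im):
    h,w=im["depth"].shape;u,v=np.meshgrid(np.arange(w),np.arange(h))
    o,D=ray(im,np.c_[u.ravel(),v.ravel()])
    P=o+D*im["depth"].reshape(-1,1)
    return P.reshape(h,w,3)
def crop(im,x0,y0,x1,y1,s,f):
    c=im["frame"][y0:y1,x0:x1];c=cv2.resize(c,None,fx=s,fy=s,interpolation=cv2.INTER_CUBIC)
    for x in range((x0+9)//10*10,x1,10): cv2.putText(c,str(x),(int((x-x0+.5)*s)-8,8),0,.3,(0,0,255),1);cv2.line(c,(int((x-x0+.5)*s),10),(int((x-x0+.5)*s),14),(0,0,255),1)
    for y in range((y0+9)//10*10,y1,10): cv2.putText(c,str(y),(0,int((y-y0+.5)*s)+3),0,.3,(0,0,255),1)
    cv2.imwrite(f,c)
E
python3 - <<'E'
from h import *
t=load("top0.npz");s=load("side0.npz")
crop(t,325,195,405,280,7,"pics/t_tray.png")
crop(t,145,140,275,265,4.8*0.95,"pics/t_stand.png")
crop(s,180,110,340,240,4.5,"pics/s_stand.png")
crop(s,240,260,380,360,5.5,"pics/s_tray.png")
E
```

```text
(no output)
```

View pics/t_tray.png

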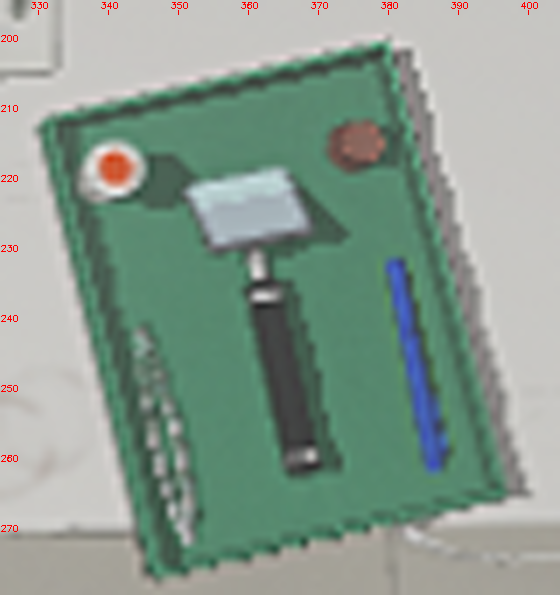

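View pics/t_stand.png

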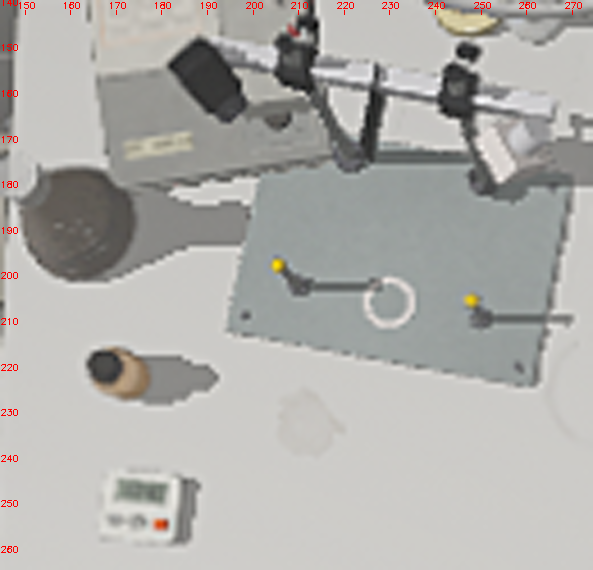

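View pics/s_stand.png

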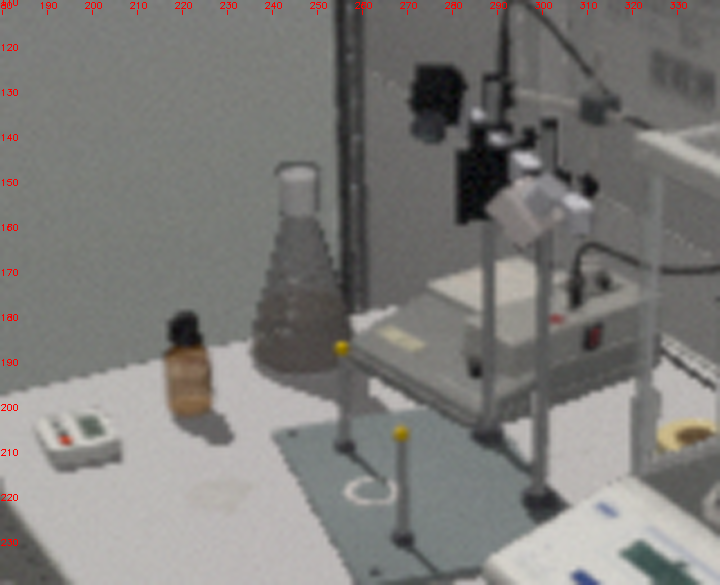

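View pics/s_tray.png

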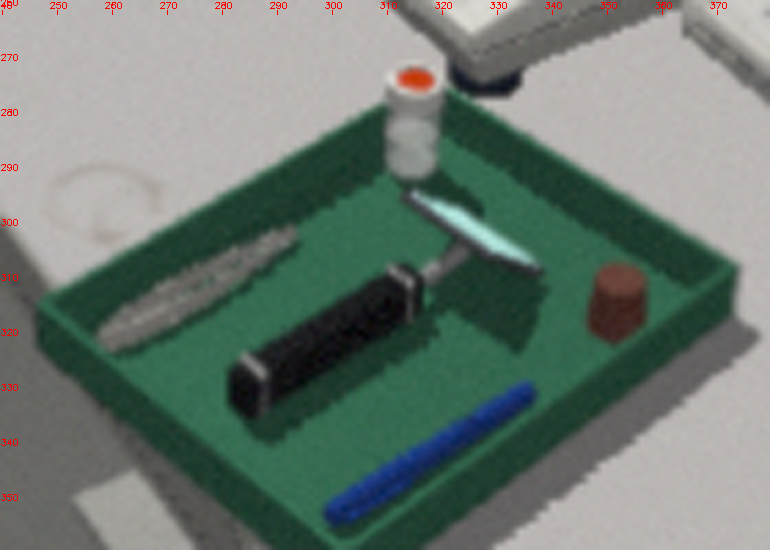

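Run:
```python
from h import *
np.set_printoptions(precision=4,suppress=True)
t=load("top0.npz");s=load("side0.npz")
tips={}
for n,im,box in(("t",t,(195,190,260,215)),("s",s,(245,180,280,215))):
    hsv=cv2.cvtColor(im["frame"],cv2.COLOR_BGR2HSV);m=cv2.inRange(hsv,(20,150,90),(35,255,255))
    x0,y0,x1,y1=box;k=np.zeros_like(m);k[y0:y1,x0:x1]=m[y0:y1,x0:x1]
    N,L,S,C=cv2.connectedComponentsWithStats(k);print(n,S[1:,4],C[1:].tolist());tips[n]=C[1:]
tt=tips["t"][np.argsort(tips["t"][:,0])];ss=tips["s"][np.argsort(tips["s"][:,0])]
L,e=tri(t,tt[0],s,ss[0]);R,e2=tri(t,tt[-1],s,ss[-1]);print("L",L,e,"R",R,e2,np.linalg.norm(L-R))
for r in(tt,ss): 
  im=t if r is tt else s; print("z=.1 plane",onplane(im,r[[0,-1]],.1))
y=(L-R)[:2];y/=np.linalg.norm(y);X=np.array([y[1],-y[0]]);print("stand yaw",np.degrees(np.arctan2(X[1],X[0])),(L+R)/2)
# tray
hsv=cv2.cvtColor(t["frame"],cv2.COLOR_BGR2HSV);m=cv2.inRange(hsv,(70,80,40),(90,255,255));m[:195]=0;m[285:]=0;m[:,:320]=0;m[:,410:]=0
c=max(cv2.findContours(m,0,2)[0],key=cv2.contourArea);W=onplane(t,c.reshape(-1,2),.03)
r=cv2.minAreaRect(W[:,:2].astype(np.float32));print("tray",r)
# handle: black px
for n,im,box in(("t",t,(340,228,378,266)),("s",s,(278,300,325,340))):
    x0,y0,x1,y1=box;g=im["frame"].max(2);k=np.zeros(g.shape,np.uint8);k[y0:y1,x0:x1]=(g[y0:y1,x0:x1]<75)*255
    N,Lb,S,C=cv2.connectedComponentsWithStats(k);i=1+S[1:,4].argmax();print(n,S[i],C[i])
pc=cloud(t)
for nm,(u,v) in dict(glass=(358,224),handle=(364,248),floor=(375,240),table=(300,230),baffle=(226,160),stop=(376,215),vial=(341,218),bar=(235,158),cam=(190,157),plate=(240,190)).items(): print(nm,pc[v,u])
```

```text
t [5 4] [[205.4, 197.8], [248.0, 205.25]]
s [7 6] [[255.28571428571428, 187.0], [268.5, 206.0]]
L [0.6013 0.2447 0.1025] [np.float64(0.0003526295027924929), np.float64(0.0003526295027923801)] R [0.5714 0.0873 0.1024] [np.float64(0.00016689773201544026), np.float64(0.00016689773201546072)] 0.1602384807105926
z=.1 plane [[0.6015 0.2453 0.1   ]
 [0.572  0.0874 0.1   ]]
z=.1 plane [[0.6041 0.2496 0.1   ]
 [0.5734 0.0915 0.1   ]]
stand yaw -10.77450302396134 [0.5864 0.166  0.1025]
tray ((0.4515135884284973, -0.3488791882991791), (0.2563759982585907, 0.2003450095653534), 12.090309143066406)
t [361 238   9  21 102] [365.0392 248.0686]
s [281 307  44  33 644] [301.3121 323.1273]
glass [ 0.5072 -0.3303  0.0286]
handle [ 0.4147 -0.3497  0.0285]
floor [ 0.447  -0.4009 -0.0002]
table [ 0.4886 -0.1077  0.0076]
baffle [0.6891 0.1455 0.2888]
stop [ 0.5408 -0.4008  0.0333]
vial [ 0.5269 -0.2601  0.0598]
bar [0.6981 0.1172 0.28  ]
cam [0.6961 0.26   0.3046]
plate [0.6494 0.126  0.0078]
```

Run:
```python
from h import *
np.set_printoptions(precision=4,suppress=True)
t=load("top0.npz");s=load("side0.npz")
def wc(im,box):
    x0,y0,x1,y1=box;f=im["frame"][y0:y1,x0:x1].astype(float);w=np.clip(np.minimum(f[...,1],f[...,2])-f[...,0]-35,0,None)
    v,u=np.mgrid[y0:y1,x0:x1];return [(u*w).sum()/w.sum(),(v*w).sum()/w.sum()],(w>0).sum()
tl,n1=wc(t,(200,193,212,203));tr,n2=wc(t,(243,200,254,211));sl,n3=wc(s,(250,182,261,192));sr,n4=wc(s,(263,200,274,212))
print(tl,tr,sl,sr,n1,n2,n3,n4)
L,e=tri(t,tl,s,sl);R,e2=tri(t,tr,s,sr);print(L,R,e,e2,(L+R)/2)
print(onplane(t,[tl,tr],.1).mean(0),onplane(s,[sl,sr],.1).mean(0))
print("cams",ray(t,[[0,0]])[0],ray(s,[[0,0]])[0])
# plate mask top
f=t["frame"];hsv=cv2.cvtColor(f,cv2.COLOR_BGR2HSV);print("plate hsv",hsv[190,240],hsv[205,215], "table",hsv[230,290],"handle",hsv[248,364],"floor",hsv[240,375],"glass",hsv[222,358],hsv[227,360])
b=f.astype(int)
m=((hsv[...,1]<70)).astype(np.uint8)*255;k=np.zeros_like(m);k[214:268,350:376]=m[214:268,350:376]
N,Lb,S,C=cv2.connectedComponentsWithStats(k);i=1+S[1:,4].argmax();k=(Lb==i)
for v in range(214,268):
    u=np.where(k[v])[0]
    if len(u):print(v,u.min(),u.max(),f[v,u.min():u.max()+1].max(1).tolist())
```

```text
[np.float64(205.3132530120482), np.float64(197.67168674698794)] [np.float64(247.8646748681898), np.float64(205.3602811950791)] [np.float64(255.44059405940595), np.float64(186.81930693069307)] [np.float64(268.67688022284125), np.float64(205.85793871866295)] 7 8 10 10
[0.6019 0.2449 0.103 ] [0.5715 0.0875 0.1027] [np.float64(0.0005254657335500351), np.float64(0.0005254657335501404)] [np.float64(0.0004480183802386116), np.float64(0.00044801838023847315)] [0.5867 0.1662 0.1029]
[0.5868 0.1668 0.1   ] [0.5899 0.1714 0.1   ]
cams [ 0.3286 -0.0163  1.4994] [-0.0229 -1.0134  0.7492]
plate hsv [ 84   8 160] [ 84   8 165] table [ 15   8 198] handle [60  4 67] floor [ 74  93 134] glass [ 90  30 207] [101  27 189]
218 350 350 [91]
219 350 365 [96, 91, 119, 136, 134, 129, 128, 134, 135, 136, 130, 139, 171, 179, 192, 171]
220 350 366 [97, 92, 93, 123, 145, 134, 137, 170, 179, 186, 210, 218, 214, 212, 215, 187, 113]
221 350 367 [96, 91, 144, 176, 204, 219, 217, 214, 212, 210, 208, 207, 206, 207, 209, 212, 173, 104]
222 350 368 [89, 132, 203, 218, 211, 208, 207, 206, 207, 203, 200, 199, 198, 207, 20
[... 1289 characters left out ...]
 362 366 [61, 69, 69, 67, 70]
244 362 366 [69, 67, 70, 67, 65]
245 362 366 [71, 65, 69, 68, 64]
246 362 367 [82, 64, 69, 69, 67, 77]
247 363 367 [62, 69, 69, 66, 71]
248 363 367 [68, 67, 69, 66, 70]
249 363 368 [70, 64, 70, 67, 64, 89]
250 363 368 [81, 63, 69, 68, 66, 76]
251 363 368 [91, 62, 68, 69, 66, 72]
252 364 368 [62, 68, 69, 67, 68]
253 364 368 [64, 66, 68, 65, 63]
254 364 369 [71, 64, 68, 66, 65, 88]
255 364 369 [88, 61, 67, 67, 65, 69]
256 365 369 [62, 69, 68, 65, 69]
257 365 369 [61, 67, 68, 64, 63]
258 365 370 [67, 61, 62, 58, 55, 86]
259 365 370 [79, 87, 94, 117, 162, 99]
260 365 370 [97, 114, 112, 132, 183, 100]
261 365 370 [111, 85, 77, 59, 54, 53]
262 366 369 [74, 72, 71, 87]
```

Run:
```python
from h import *
np.set_printoptions(precision=4,suppress=True)
t=load("top0.npz");s=load("side0.npz")
f=t["frame"];g=f.max(2)
# axis fit rows 239..257
U=[];
for v in range(239,258):
    w=np.clip(100-g[v,358:373].astype(float)-14,0,None);u=np.arange(358,373);U.append(((u*w).sum()/w.sum(),v))
U=np.array(U);W=onplane(t,U,.017);d=np.linalg.svd(W[:,:2]-W[:,:2].mean(0))[2][0];d*=np.sign(d[0]);print("axis yaw",np.degrees(np.arctan2(d[1],d[0])),"mid blk",W.mean(0))
p=np.polyfit(U[:,1],U[:,0],1);print("col at",[ (v,np.polyval(p,v)) for v in (234.7,248.3,262)])
print("ends",onplane(t,[[np.polyval(p,v),v] for v in (234.6,262.3)],.017), onplane(t,[[np.polyval(p,248.45),248.45]],.017))
# glass: quad in top
hsv=cv2.cvtColor(f,cv2.COLOR_BGR2HSV);k=np.zeros(g.shape,np.uint8);k[216:232,348:372]=(g[216:232,348:372]>150)*255
c=max(cv2.findContours(k,0,2)[0],key=cv2.contourArea);M=cv2.moments(k,True);gc=[M["m10"]/M["m00"],M["m01"]/M["m00"]];print("glass px",gc,onplane(t,[gc],.029),cv2.minAreaRect(c))
# side
h2=cv2.cvtColor(s["frame"],cv2.COLOR_BGR2HSV);k=np.zeros(s["depth"].shape,np.uint8);k[300:340,276:322]=((h2[300:340,276:322,1]<70))*255
N,Lb,S,C=cv2.connectedComponentsWithStats(k);i=1+S[1:,4].argmax();print("side",S[i],C[i],onplane(s,[C[i]],.017))
cv2.imwrite("pics/m_s.png",cv2.resize((Lb==i)[290:350,265:345].astype(np.uint8)*255,None,fx=5,fy=5))
k=np.zeros(s["depth"].shape,np.uint8);fs=s["frame"].astype(int);k[290:312,308:342]=(s["frame"].max(2)[290:312,308:342]>130)*255
N,Lb,S,C=cv2.connectedComponentsWithStats(k);i=1+S[1:,4].argmax();print("side glass",S[i],C[i],onplane(s,[C[i]],.029),tri(t,gc,s,C[i]))
```

```text
axis yaw 10.964107349211009 mid blk [ 0.4154 -0.3561  0.017 ]
col at [(234.7, np.float64(361.883985611014)), (248.3, np.float64(365.05112234642877)), (262, np.float64(368.24154685195685))]
ends [[ 0.4672 -0.3461  0.017 ]
 [ 0.3605 -0.3668  0.017 ]] [[ 0.4136 -0.3565  0.017 ]]
glass px [359.94573643410854, 224.0077519379845] [[ 0.507  -0.3377  0.029 ]] ((359.8960266113281, 223.92799377441406), (8.9442720413208, 15.2052640914917), 79.69515228271484)
side [282 305  40  31 303] [300.3432 319.8812] [[ 0.422  -0.3506  0.017 ]]
side glass [315 295  22  13  70] [326.2714 301.3   ] [[ 0.5107 -0.3361  0.029 ]] (array([ 0.5078, -0.3379,  0.0312]), [np.float64(0.0012251873683827286), np.float64(0.0012251873683827076)])
```

View pics/m_s.png

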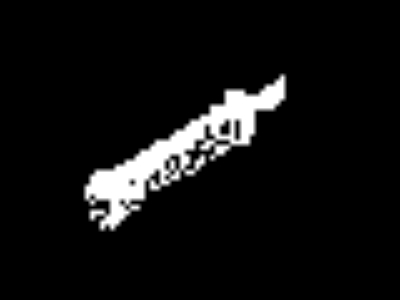

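Run:
```python
from h import *
t=load("top0.npz");s=load("side0.npz")
crop(s,262,118,315,165,14,"pics/s_bar.png")
crop(t,175,140,275,190,7.8,"pics/t_bar.png")
```

```text
(no output)
```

View pics/s_bar.png

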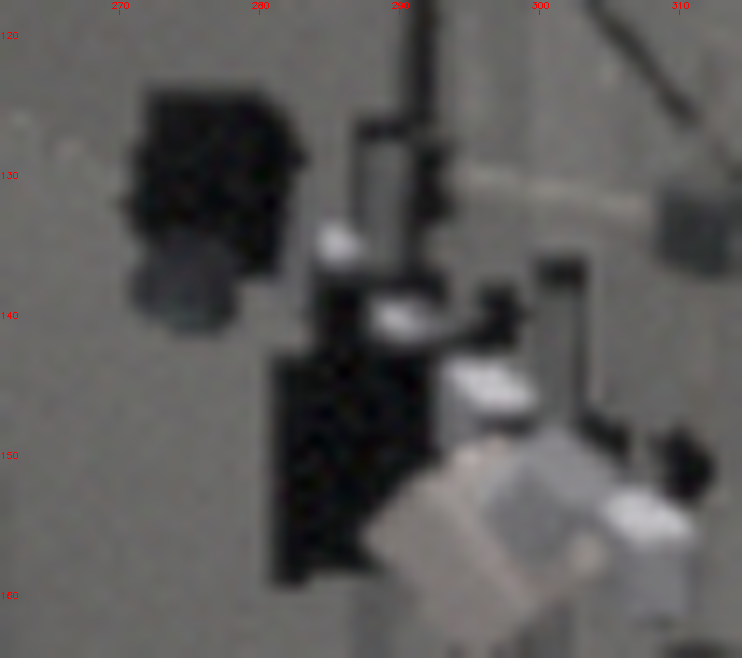

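View pics/t_bar.png

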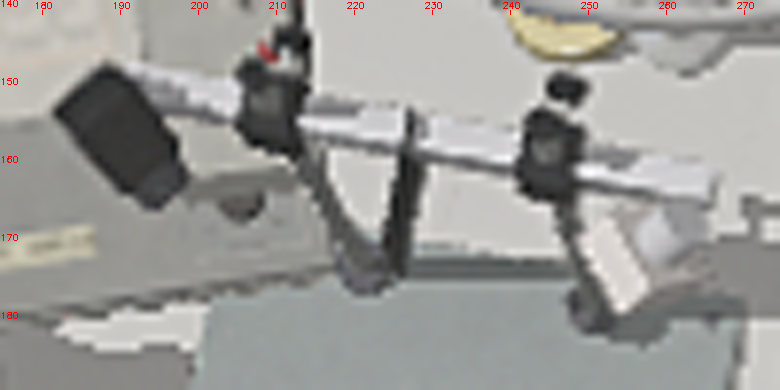

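```bash
cat >> h.py <<'E'
def toloc(P,o,yaw):
    a=np.radians(yaw);R=np.array([[np.cos(a),np.sin(a),0],[-np.sin(a),np.cos(a),0],[0,0,1]]);return (np.atleast_2d(P)-np.array([o[0],o[1],0]))@R.T
E
python3 - <<'E'
from h import *
np.set_printoptions(precision=4,suppress=True)
t=load("top0.npz");s=load("side0.npz");Y=-10.85
def planey(im,uv,o,axis,val):
    c,D=ray(im,uv);a=toloc(c,o,Y)[0];b=toloc(c+D,o,Y)-a
    return a+b*((val-a[axis])/b[:,axis])[:,None]
oS=(.5899,.1714);oT=(.5868,.1668)
print("baffle side edge top,bottom on y=0:",planey(s,[[281,143],[281.2,159]],oS,1,0.0))
print("  top view bottom corner on y=0",planey(t,[[226,174.5]],oT,1,0.0))
X,e=tri(t,[226,174.5],s,[281.2,159]);print("tri",toloc(X,(.5867,.1662),Y),e)
print("lens side on y=.1",planey(s,[[275.3,140],[275.3,137.5]],oS,1,0.1), planey(s,[[275.3,140],[275.3,137.5]],oS,0,0.08))
X,e=tri(t,[194.5,165.3],s,[275.3,139.8]);print("lens tri",toloc(X,(.5867,.1662),Y),e)
# white block lower corner
X,e=tri(t,[254,180],s,[296.3,163.5]);print("block lower tri",toloc(X,(.5867,.1662),Y),e)
E
```

```text
baffle side edge top,bottom on y=0: [[0.071  0.     0.2875]
 [0.0721 0.     0.2298]]
  top view bottom corner on y=0 [[0.0715 0.     0.2248]]
tri [[ 0.0708 -0.001   0.2325]] [np.float64(0.0010235454443277981), np.float64(0.0010235454443276244)]
lens side on y=.1 [[0.0843 0.1    0.2651]
 [0.0843 0.1    0.2745]] [[0.08   0.0871 0.2697]
 [0.08   0.0871 0.279 ]]
lens tri [[0.0794 0.1012 0.2671]] [np.float64(0.0053153130614667305), np.float64(0.005315313061466627)]
block lower tri [[ 0.075  -0.1027  0.2515]] [np.float64(0.011734103460123668), np.float64(0.011734103460123527)]
```

```bash
cat >> h.py <<'E'
from scipy.spatial.transform import Rotation as Rot
def q(R): x=R.as_quat() if hasattr(R,"as_quat") else Rot.from_matrix(R).as_quat(); return [x[3],x[0],x[1],x[2]]
M2T=np.diag([1.,-1,-1]); TCPM=np.array([.008,0,.012]); GLM=np.array([.095,0,.024])
def tool_for_glass(G,yaw,pitch,dx=0.,back=0.,up=0.,tcpm=TCPM):
    Rm=(Rot.from_euler("z",yaw,degrees=True)*Rot.from_euler("y",-pitch,degrees=True)).as_matrix()
    Xs=Rot.from_euler("z",yaw,degrees=True).as_matrix()[:,0]
    return np.array(G)+Rm@(tcpm-GLM)-Xs*back+np.array([0,0,up]),q(Rm@M2T)
E
python3 - <<'E'
from bench import *
from h import *
np.set_printoptions(precision=4,suppress=True)
t=load("top0.npz");P=cloud(t);
for (x0,x1,y0,y1) in[(.5,.62,-.25,.05),(.62,.7,-.25,.05),(.7,.9,-.25,.05),(.3,.6,-.2,.05)]:
    m=(P[...,0]>x0)&(P[...,0]<x1)&(P[...,1]>y0)&(P[...,1]<y1);print(x0,y0,np.percentile(P[m][:,2],[50,98,100]))
a=np.radians(11);o=np.array([.4145,-.3555,.005]);Rm=Rot.from_euler("z",11,degrees=True).as_matrix()
g=o+Rm@TCPM;qg=q(Rm@M2T);print("grasp tcp",g,qg)
for z in(.25,.12,0): print(inverse_kinematics(list(g+[0,0,z]),qg))
for b,u in((.12,.1),(.0,.08),(0,0)):
    p,qq=tool_for_glass([.588,.168,.1],-10.85,14.3,back=b,up=u);print(p,qq,inverse_kinematics(list(p),qq))
E
```

```text
0.5 -0.25 [1.0189 1.1443 1.1551]
0.62 -0.25 [0.0736 0.3442 1.1286]
0.7 -0.25 [0.0846 0.3479 0.3552]
0.3 -0.2 [0.0005 1.4994 1.4994]
grasp tcp [ 0.4224 -0.354   0.017 ] [np.float64(0.0), np.float64(0.9953961983671787), np.float64(0.09584575252022397), np.float64(0.0)]
[-0.7593 -0.0304  1.2901 -0.      1.8819  0.6195]
[-0.7593 -0.0389  1.5284 -0.      1.6522  0.6195]
[-0.7593  0.026   1.6801 -0.      1.4355  0.6195]
[0.3903 0.2059 0.1669] [np.float64(0.011767484323714186), np.float64(0.9877793363041371), np.float64(-0.09380750755666281), np.float64(0.1239098890696638)] [ 0.5351 -0.5318  1.8968 -0.1645  1.5878  2.2768]
[0.5081 0.1833 0.1469] [np.float64(0.011767484323714186), np.float64(0.9877793363041371), np.float64(-0.09380750755666281), np.float64(0.1239098890696638)] [ 0.3655 -0.2636  1.7319 -0.1313  1.4608  2.1262]
[0.5081 0.1833 0.0669] [np.float64(0.011767484323714186), np.float64(0.9877793363041371), np.float64(-0.09380750755666281), np.float64(0.1239098890696638)] [ 0.3655 -0.2304  1.8469 -0.135   1.314   2.1462]
```

Run:
```python
from bench import *
from h import *
np.set_printoptions(precision=4,suppress=True)
Rm=Rot.from_euler("z",11,degrees=True).as_matrix()
g=np.array([.4145,-.3555,.005])+Rm@TCPM;qg=q(Rm@M2T)
qv=q(Rot.from_euler("z",40,degrees=True).as_matrix()@M2T)
move_to([.40,.02,.26],qv);print(state()["time"])
move_to(list(g+[0,0,.10]),qg);st=state();print(st["time"],st["ee_pos"],g)
for n in("top","side"):
    im=get_image(n);np.savez(f"{n}1.npz",**im)
crop(load("top1.npz"),320,190,410,285,6.3,"pics/t1.png");crop(load("side1.npz"),230,210,390,360,4,"pics/s1.png")
```

```text
2.025
3.5083 [ 0.4231 -0.3532  0.1178] [ 0.4224 -0.354   0.017 ]
```

View pics/t1.png

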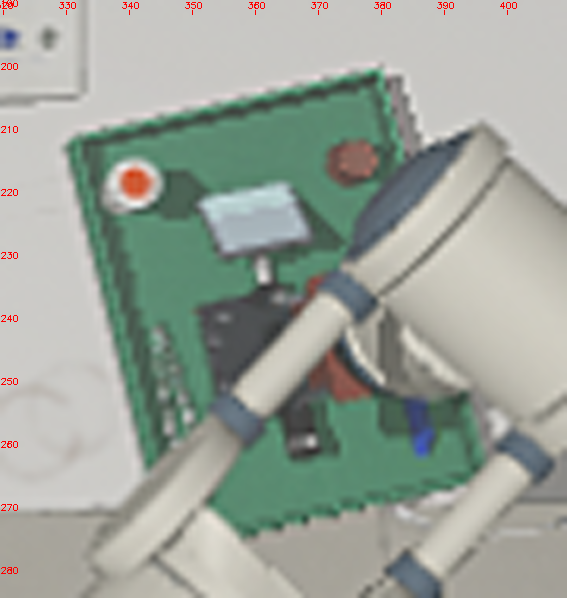

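View pics/s1.png

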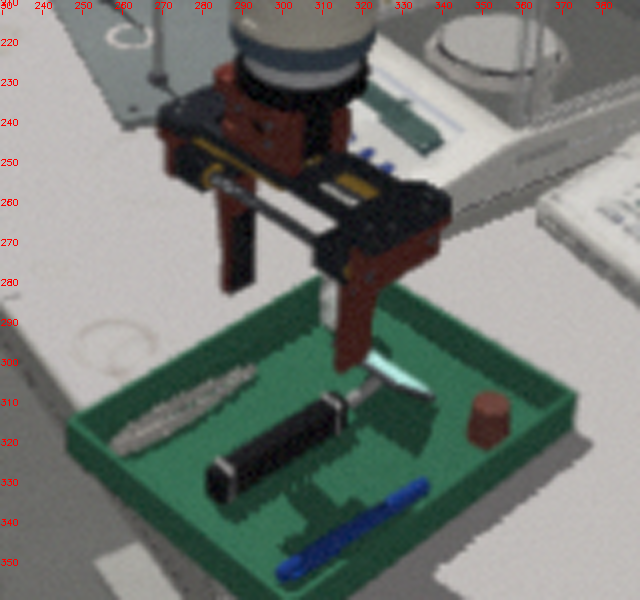

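The fingers straddle the handle, with side-view tips near (287,282) and (315,302), and both marker and forceps are clear. I'll check the camera-to-arm offset against the fingertips.

Run:
```python
from bench import *
from h import *
np.set_printoptions(precision=4,suppress=True)
s=load("side1.npz");st=state()
w,x,y,z=st["ee_rot"];R=Rot.from_quat([x,y,z,w]).as_matrix();p=st["ee_pos"]
for sg in(1,-1):
  print(sg,[project(s,p+R@np.array([dx,sg*h,.008]))[0].round(1).tolist() for h in(.044,.0575) for dx in(-.01,.01)])
crop(s,275,255,330,310,12,"pics/s1f.png")
```

```text
1 [[312.5, 301.9], [318.6, 298.2], [316.7, 304.8], [322.8, 301.1]]
-1 [[287.0, 283.9], [293.0, 280.7], [283.3, 281.4], [289.4, 278.1]]
```

View pics/s1f.png

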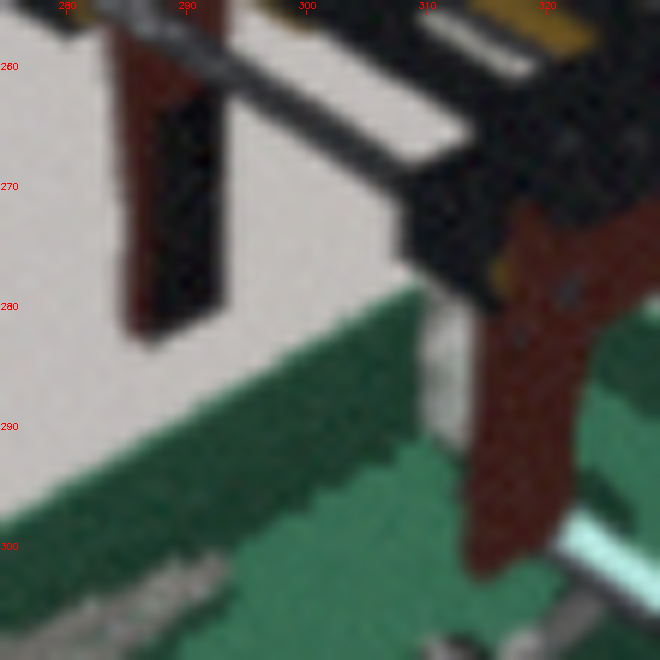

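Run:
```python
from bench import *
from h import *
np.set_printoptions(precision=4,suppress=True)
Rm=Rot.from_euler("z",11,degrees=True).as_matrix()
g=np.array([.4145,-.3555,.005])+Rm@TCPM
move_l(list(g),speed=.12);st=state();print(st["time"],st["ee_pos"],st["ft_force"])
close();st=state();print(st["time"],st["finger_gap"],st["ft_force"],st["ee_pos"])
move_l(list(g+[0,0,.22]),speed=.15);st=state();print(st["time"],st["finger_gap"],st["ft_force"],st["moment"],st["ee_pos"])
for n in("top","side"):
    im=get_image(n);np.savez(f"{n}2.npz",**im)
crop(load("top2.npz"),320,180,420,285,5.5,"pics/t2.png");crop(load("side2.npz"),220,150,390,360,2.8,"pics/s2.png")
```

```text
4.5917 [ 0.4228 -0.3544  0.018 ] [-0.1433 -0.2085  0.303 ]
5.6917 0.015453527437678083 [-0.3872  0.1549  0.6071] [ 0.4224 -0.3538  0.017 ]
7.3083 0.01604958621386565 [-0.3167  0.5845 -2.1821] [ 0.0181  0.1293 -0.0422] [ 0.4221 -0.3538  0.2358]
```

View pics/s2.png

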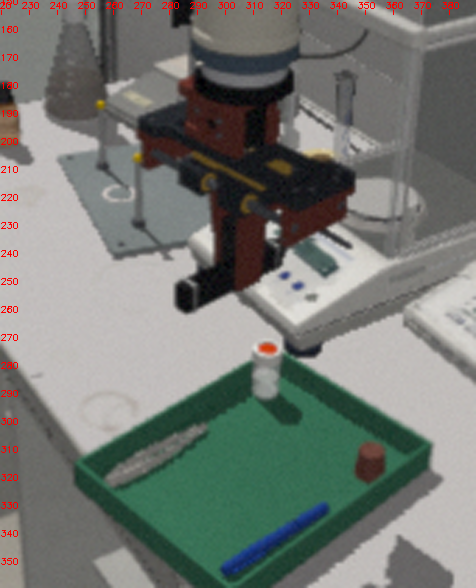

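Run:
```python
from bench import *
from h import *
np.set_printoptions(precision=4,suppress=True)
G=[.5875,.168,.1]
p,qq=tool_for_glass(G,-10.85,14.3,back=.12,up=.13)
move_to(list(p),qq);st=state();print(st["time"],st["ee_pos"],p,st["ft_force"],st["finger_gap"])
for n in("top","side"):
    im=get_image(n);np.savez(f"{n}3.npz",**im)
crop(load("top3.npz"),150,140,290,270,4.5,"pics/t3.png");crop(load("side3.npz"),170,90,340,260,3.5,"pics/s3.png")
```

```text
9.4333 [0.3901 0.2055 0.197 ] [0.3898 0.2059 0.1969] [-0.1045 -0.1541 -1.9792] 0.0154343986244455
```

View pics/t3.png

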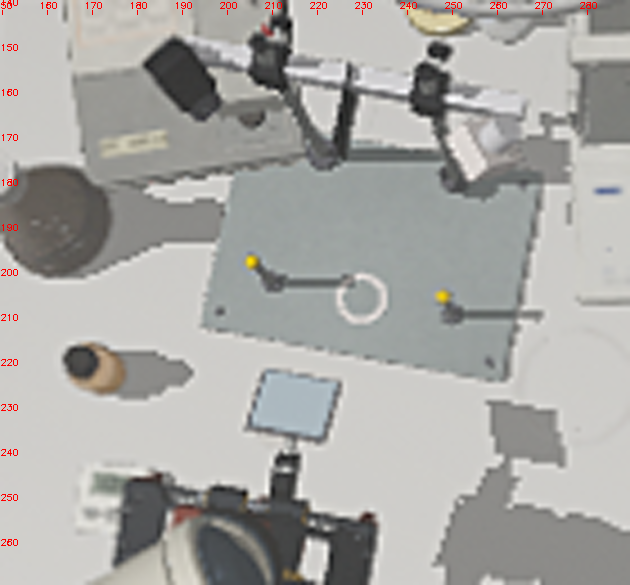

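View pics/s3.png

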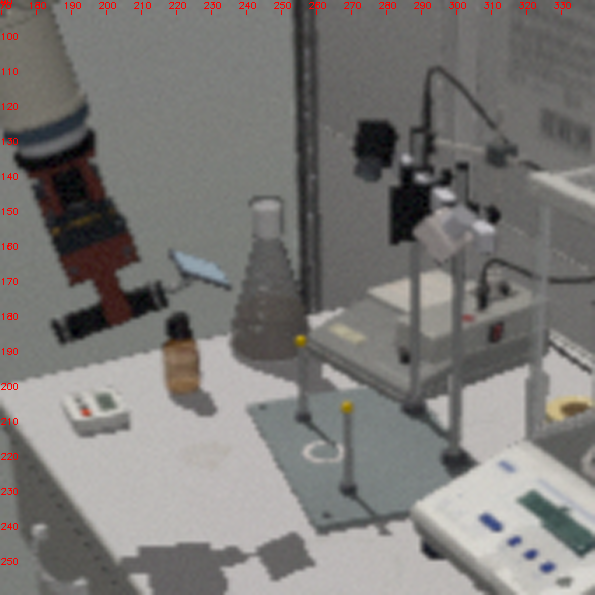

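The glass is visible in both views, at top (214,229) and side (226,169). I'll triangulate its corners to find how the mirror sits in the grip.

```bash
cat >> h.py <<'E'
def quad(im,box,sc=8,vis=None):
    x0,y0,x1,y1=box;c=cv2.resize(im["frame"][y0:y1,x0:x1],None,fx=sc,fy=sc,interpolation=cv2.INTER_CUBIC)
    f=c.astype(int);m=((f[...,0]-f[...,2]>14)&(f[...,0]>135)).astype(np.uint8)*255
    cs=max(cv2.findContours(m,0,1)[0],key=cv2.contourArea);hull=cv2.convexHull(cs)
    eps=2
    while True:
        a=cv2.approxPolyDP(hull,eps,True)
        if len(a)<=4: break
        eps+=.5
    # refine: fit lines to contour pts of each side
    pts=hull.reshape(-1,2).astype(float);a=a.reshape(-1,2).astype(float);pts=cs.reshape(-1,2).astype(float);Ls=[]
    for i in range(4):
        p,r=a[i],a[(i+1)%4];d=r-p;L=np.linalg.norm(d);d/=L;t=(pts-p)@d;n=np.abs((pts-p)@np.array([-d[1],d[0]]))
        k=pts[(t>.15*L)&(t<.85*L)&(n<sc*1.0)];vx,vy,cx,cy=cv2.fitLine(k.astype(np.float32),cv2.DIST_HUBER,0,.01,.01).ravel();Ls.append(np.cross([cx,cy,1],[cx+vx,cy+vy,1]))
    C=[]
    for i in range(4):
        X=np.cross(Ls[i-1],Ls[i]);C.append(X[:2]/X[2])
    C=np.array(C)
    if vis:
        for p in C: cv2.circle(c,tuple(int(v) for v in p),3,(0,0,255),1)
        cv2.imwrite(vis,c)
    return (C+.5)/sc-.5+[x0,y0]
def glass_pose(t,s,qt,qs,pred):
    # match corners to predicted corners, triangulate
    def order(im,Q):
        P=project(im,pred);P=P-P.mean(0);Z=Q-Q.mean(0)
        best=min(((np.roll(Z[::d],k,0),np.roll(Q[::d],k,0)) for d in(1,-1) for k in range(4)),key=lambda z:((z[0]-P)**2).sum());return best[1]
    A,B=order(t,qt),order(s,qs);X=[];E=[]
    for a,b in zip(A,B):
        x,e=tri(t,a,s,b);X.append(x);E.append(e[0])
    return np.array(X),A,B,np.array(E)
def pred_corners(st,tcpm=TCPM):
    w,x,y,z=st["ee_rot"];R=Rot.from_quat([x,y,z,w]).as_matrix();Rm=R@M2T.T
    a=np.radians(40);gx=np.array([np.cos(a),0,-np.sin(a)]);gy=np.array([0,1,0])
    return np.array([st["ee_pos"]+Rm@(GLM-tcpm+u*.024*gx+v*.027*gy) for u,v in((1,1),(1,-1),(-1,-1),(-1,1))])
def desc(X):
    c=X.mean(0);gx=(X[0]+X[1]-X[2]-X[3])/2;gy=(X[0]+X[3]-X[1]-X[2])/2;n=np.cross(gx,gy);n/=np.linalg.norm(n)
    return c,n,np.linalg.norm(gx),np.linalg.norm(gy),gy
E
python3 - <<'E'
from bench import *
from h import *
np.set_printoptions(precision=4,suppress=True)
t=load("top3.npz");s=load("side3.npz")
qt=quad(t,(195,215,235,242),16,"pics/q_t3.png");qs=quad(s,(208,155,242,178),16,"pics/q_s3.png")
st=state();pc=pred_corners(st)
X,A,B,E=glass_pose(t,s,qt,qs,pc)
print("top meas-pred px",(A-project(t,pc)).round(2).tolist());print("side",(B-project(s,pc)).round(2).tolist())
for n,Z in(("meas",X),("pred",pc)):
    c,nn,a,b,gy=desc(Z);print(n,c,"n",nn,"tilt",np.degrees(np.arccos(nn[2])),"az",np.degrees(np.arctan2(nn[1],nn[0])),a,b,"gy",gy/b)
print(E)
E
```

```text
top meas-pred px [[0.8, 0.24], [0.56, 0.05], [0.52, -0.04], [0.76, -0.15]]
side [[-0.06, -0.54], [0.86, -0.51], [0.98, -0.47], [-0.0, -0.54]]
meas [0.47   0.1872 0.2328] n [ 0.4248 -0.0832  0.9015] tilt 25.648351560179506 az -11.07933282890299 0.0472285849502217 0.05319315479699258 gy [0.1591 0.9871 0.0161]
pred [0.47   0.19   0.2301] n [ 0.4258 -0.082   0.9011] tilt 25.700073509800323 az -10.894507001676628 0.04799999999999999 0.054000000000000006 gy [ 0.1894  0.9819 -0.0002]
[0.0001 0.0012 0.0013 0.0006]
```

```bash
python3 -c "
import cv2
a=cv2.imread('pics/q_t3.png');b=cv2.imread('pics/q_s3.png');import numpy as np
w=max(a.shape[1],b.shape[1]);o=np.zeros((a.shape[0]+b.shape[0],w,3),np.uint8);o[:a.shape[0],:a.shape[1]]=a;o[a.shape[0]:,:b.shape[1]]=b
cv2.imwrite('pics/q3.png',cv2.resize(o,None,fx=.7,fy=.7))"
```

View pics/q3.png

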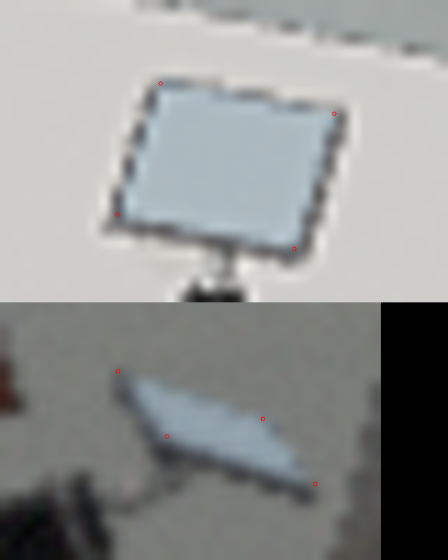

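Run:
```python
from bench import *
from h import *
np.set_printoptions(precision=4,suppress=True)
G=[.5867,.169,.1]
p0,qq=tool_for_glass(G,-10.9,14.2,back=.03,up=.03);p,_=tool_for_glass(G,-10.9,14.2)
move_l(list(p0),speed=.12,orientation=qq);move_l(list(p),speed=.06);hold(.3)
st=state();print(st["time"],st["ee_pos"],p,st["ee_rot"],qq,st["ft_force"],st["finger_gap"])
for n in("top","side"):
    im=get_image(n);np.savez(f"{n}4.npz",**im)
crop(load("top4.npz"),160,140,280,260,5,"pics/t4.png");crop(load("side4.npz"),200,110,330,240,4.6,"pics/s4.png")
```

```text
11.9583 [0.5068 0.1845 0.0673] [0.5068 0.1844 0.067 ] [ 0.0116  0.9878 -0.0942  0.1233] [np.float64(0.011739305995260513), np.float64(0.9878460621984793), np.float64(-0.09424877901876404), np.float64(0.1230427313870275)] [ 0.5949  0.0086 -0.9593] 0.015807649584244014
```

View pics/t4.png

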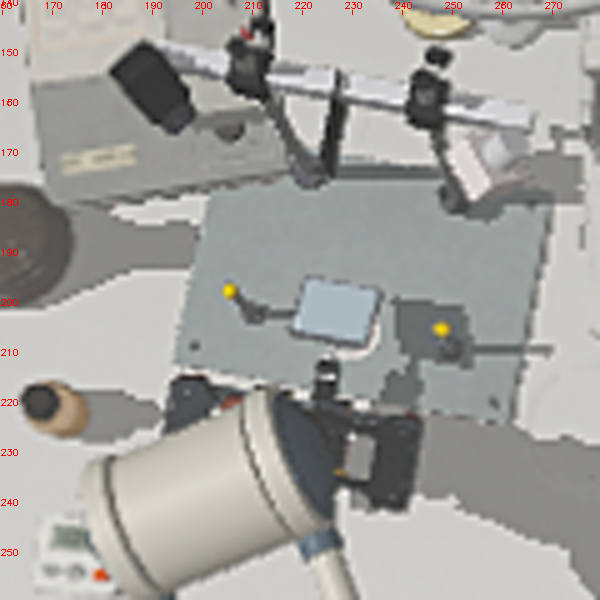

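View pics/s4.png

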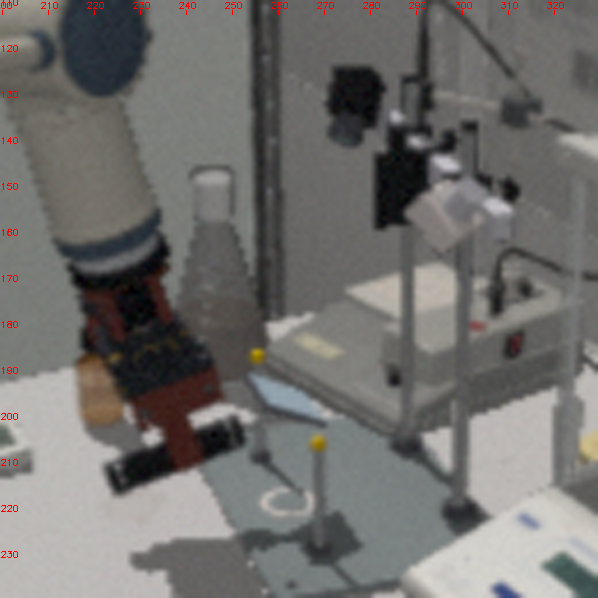

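Run:
```python
from bench import *
from h import *
np.set_printoptions(precision=4,suppress=True)
t=load("top4.npz");s=load("side4.npz")
def msk(im,box):
    x0,y0,x1,y1=box;f=im["frame"].astype(int)[y0:y1,x0:x1]
    print([f[y,x].tolist() for y,x in ((5,8),((y1-y0)//2,(x1-x0)//2))])
msk(t,(212,190,242,213));msk(s,(248,186,274,206))
qt=quad(t,(212,190,242,213),16,"pics/q_t4.png");
try: qs=quad(s,(248,186,274,206),16,"pics/q_s4.png")
except Exception as e: print(e); qs=None
print(qt.tolist(),qt.mean(0));
def wc(im,box):
    x0,y0,x1,y1=box;f=im["frame"][y0:y1,x0:x1].astype(float);w=np.clip(np.minimum(f[...,1],f[...,2])-f[...,0]-35,0,None)
    v,u=np.mgrid[y0:y1,x0:x1];return [(u*w).sum()/w.sum(),(v*w).sum()/w.sum()]
tl,tr,sl,sr=wc(t,(200,193,212,203)),wc(t,(243,200,254,211)),wc(s,(250,182,261,192)),wc(s,(263,200,274,212))
L,_=tri(t,tl,s,sl);R,_=tri(t,tr,s,sr);vp=(L+R)/2;print("tips",L,R,"view point",vp)
st=state();pc=pred_corners(st)
if qs is not None:
    X,A,B,E=glass_pose(t,s,qt,qs,pc);c,n,a,b,gy=desc(X)
    print("glass",c,"n",n,"tilt",np.degrees(np.arccos(n[2])),"az",np.degrees(np.arctan2(n[1],n[0])),a,b,E)
    bf,_=tri(t,[226,174.5],s,[281.2,159])
    H=vp+Rot.from_euler("z",-10.9,degrees=True).as_matrix()@np.array([.08,0,.1655]);d=H-vp;d/=np.linalg.norm(d);print("offset local",toloc(c-vp+0,[0,0],-10.9),"angle",np.degrees(np.arccos(n@d)),"want az,tilt",np.degrees(np.arctan2(d[1],d[0])),np.degrees(np.arccos(d[2])))
cp,np_,*_=desc(pc);print("pred",cp,"tilt",np.degrees(np.arccos(np_[2])),"az",np.degrees(np.arctan2(np_[1],np_[0])))
# image motion check of bystanders/crossbar vs first frames
for n,im,bx in(("top",t,(175,140,275,185)),("side",s,(265,115,320,165)),("sideTimerBottle",s,(180,175,210,215))):
    x0,y0,x1,y1=bx;r=load(("top" if n=="top" else "side")+"0.npz");print(n,cv2.phaseCorrelate(cv2.cvtColor(r["frame"],6)[y0:y1,x0:x1].astype(np.float32),cv2.cvtColor(im["frame"],6)[y0:y1,x0:x1].astype(np.float32)))
print("hsv bottle",cv2.absdiff(t["frame"],load("top0.npz")["frame"])[210:230,160:180].mean())
a=cv2.imread('pics/q_t4.png');b=cv2.imread('pics/q_s4.png')
w=max(a.shape[1],b.shape[1]);o=np.zeros((a.shape[0]+b.shape[0],w,3),np.uint8);o[:a.shape[0],:a.shape[1]]=a;o[a.shape[0]:,:b.shape[1]]=b
cv2.imwrite('pics/q4.png',cv2.resize(o,None,fx=.8,fy=.8))
```

```text
[[156, 159, 154], [190, 183, 170]]
[[107, 103, 102], [173, 162, 147]]
[[220.97291768466667, 195.24350949755132], [235.00466392701182, 197.72237306066302], [232.34455910423503, 207.97552712176818], [217.976172423428, 205.51265476009536]] [226.5746 201.6135]
tips [0.6018 0.2448 0.1032] [0.5715 0.0875 0.1027] view point [0.5867 0.1661 0.1029]
glass [0.5863 0.1659 0.1038] n [ 0.4481 -0.0746  0.8909] tilt 27.01635784080415 az -9.457942248315376 0.048166524639886854 0.053406115799591064 [0.001  0.     0.0003 0.0005]
offset local [[-0.0003 -0.0003  0.0009]] angle 1.3764526503577974 want az,tilt -10.899999999999984 25.798365097744092
pred [0.5867 0.1691 0.1002] tilt 25.785327071961447 az -10.908340475313425
top ((-0.013500538458373512, 0.4974280972869032), 0.998826283454895)
side ((-0.09348325661507673, -0.0358879026402974), 1.0192799342473349)
sideTimerBottle ((-0.0033015773111895186, -0.05234561806616611), 1.0178868897755942)
hsv bottle 1.7008333333333334
```

View pics/q4.png

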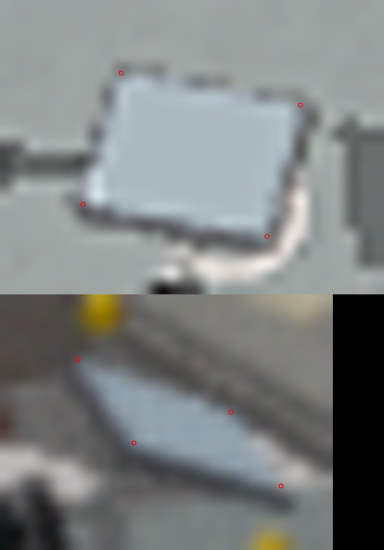

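Run:
```python
from bench import *
from h import *
np.set_printoptions(precision=4,suppress=True)
t0,t4,s0,s4=[load(f) for f in("top0.npz","top4.npz","side0.npz","side4.npz")]
for n,a,b,(x0,y0,x1,y1) in(("bar top",t0,t4,(180,145,270,172)),("bar side",s0,s4,(268,120,312,165)),("bottle",t0,t4,(162,212,182,230)),("timer",t0,t4,(165,242,178,258))):
    d=cv2.absdiff(a["frame"],b["frame"])[y0:y1,x0:x1].max(2);print(n,d.mean(),np.percentile(d,99))
hold(.5);st=state();print(st["time"],st["ee_pos"],abs(st["dq"]).max(),st["ft_force"],st["finger_gap"])
job_done()
```

```text
bar top 2.2065843621399175 4.0
bar side 3.5883838383838382 13.0
bottle 1.9833333333333334 4.0
timer 2.894230769230769 18.510000000000048
12.5583 [0.5068 0.1844 0.067 ] 0.0015933331570416199 [-0.1214 -0.3729 -2.0215] 0.01586690474188639
the job is handed in; nothing more can be done
```

I picked the mirror out of the tray by its handle, carried it to the stand, and handed the job in at 12.6 s with the mirror still held. No verdict was reported.

- **Position:** the last images put the glass centre within about 1 mm of the midpoint between the yellow tips.
- **Crossbar height:** I estimated the halfway point at 0.2655 m, so the height setting is about 0.056 m. It comes from the lower edge of the baffle and from the lens, which agreed to about 1.5 mm. The baffle's front edge measured about 3 mm further back than stated. If the halfway point is off by the same amount, the angle is off by up to about 0.8°.
- **Angle:** the arm's own pose gives a glass tilt of 25.8°, which is what I aimed for. A clear camera view just before the final approach matched the arm's pose to within about 0.2°. At the final pose the camera measurement disagreed by 1.4°. One edge of the glass was partly missed in the side view there, so I kept the arm's figure and did not adjust.
- **Camera offset:** the cameras and the arm disagreed by about 3 mm in y and in z. I corrected for this using the held mirror.
- **Surroundings:** image differences against the first pictures showed the crossbar and bottle unmoved. The part of the timer still in view also showed no real change. One shift estimate over a wider crop of the crossbar gave half a pixel in the top view, but the direct difference there showed only noise. After the lift, the other four things were still in the tray.
- **Hold:** the arm was still, and the wrist force was about 2 N, which is roughly the weight of the mirror.

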